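# Fit the clip bar to the helping-hand stand

## Task

Fit the blue clip bar to the black helping-hand stand: lower its drilled hub over the stand's upright steel rod, keeping the bar level, until it sits fully home and flat on the brass collar, then let go. Lower it gently rather than dropping it, and leave the red clip bar, whose hole is too small for this rod, where it lies.

Things in the scene. Friction and masses are not known exactly. Their poses are not given: they have to be found in the camera images.
- blue_bar: Loose bar, 0.13 kg, 260 mm long, BLUE hub and ends. Origin: hub's underside centre; x along bar, z up. Hub: tube 48 mm across, 36 tall, 26 mm through hole. Each side: arm 14 mm wide (y), 14 high, mid-height 25 mm, grip at 25 to 92 mm from hub axis; end block 34 high to 109 mm, clip to 130. Balances at hub. Lies flat on the table left or right of the stand, x within 30 degrees of world x.
- red_bar: Bystander: clip bar of the same shape, size, origin and axes, but with a RED hub and ends, and a hole of only 8 mm, which does not pass over the rod. Lies on the other side of the stand. Leave it alone.
- seat (a point): On the rod axis of the fixed black helping-hand stand, at the top of its brass collar (48 mm diameter), 50 mm above the table; z up. The steel rod, 12 mm diameter, rises 85 mm above this point, its last 13 mm tapering to 4 mm. The seated hub's underside rests at this height. Foot: 140 x 85 mm, 22 mm high. The bar may point any way about the rod.
There are look-alikes about, which are no part of the job. Leave any green or orange look-alike of the part that bears seat alone.

How it is judged:
By the outcome, as a careful person would: the job done as asked, in the order asked, and still so for the second after the job is handed in, with the robot touching nothing.
It also fails if it takes over 48 s, if anything falls off the work surface, if the arm or the gripper's body presses on something with over 40 N, if the wrist force passes 120 N, or if a joint passes its speed limit or range.

## Robot

A 7-joint arm with a two-finger parallel gripper is mounted at the origin on the work surface. World frame = base frame: x ahead of the robot, y to its left, z up, the work surface at z = 0. Lengths are in m, angles in rad, forces in N, time in s.
With the tool pointing down it reaches from about 0.375 to 0.925 m from the base axis. Payload 3.1 kg.
Tool frame: the origin (TCP) lies midway between the tips of the shut fingers; the grasp point (between the pads) lies 19 mm behind it (env.grasp_offset is the distance from the TCP to the grasp point, in m); z points along the fingers, y is the line along which they close (so a half turn about z gives the same grasp; the last joint's range is limited). The gripper opens to 85 mm and grips with 20 to 120 N. Pads are 22 mm wide; open, the fingers measure 114 mm over their backs; the gripper's body (76 mm by 85 mm) begins 54 mm behind the grasp point. The pads swing forward as they close: fully open they stand 13 mm farther back than shut.
Start: joints at [-1.341, 0.383, 0.044, 1.598, -0.018, 1.161, -0.05], TCP at [0.209, 0.615, 0.204] pointing down, gripper open.
Joint ranges: [-2.61, 2.61], [-0.41, 2.15], [-1.48, 1.57], [0, 2.5], [-1.57, 4.71], [0.05, 1.97], [-2.85, 2.85]. Speed limits (rad/s): [2.79, 2.79, 3.14, 3.14, 3.14, 3.14, 3.14].

## Interface

Orientations are given as a unit quaternion [x, y, z, w].
In Python, from station import env gives the robot as it stands. The module is installed in compiled form; this text tells all that it offers.
- The arm moves only by the shell command python3 -m creep 'ROWS' [OPENING] [FORCE]. ROWS is JSON, a list of rows, each an object with "dp": the shift along the tool's x, y, z in cm, a list of three; "roll": the turn about the tool's z in rad. A call has 1 to 12 rows; each row is the pose to reach, as a shift and turn from the pose commanded when the call began, along the tool's axes at that moment; what a row does not reach only later rows make up. A row lasts 1/12 s, in which the tool goes at most 41.7 mm and 7.16 degrees, less where a joint would pass 70% of its speed; a pose out of reach is approached as far as the arm can. A call with a gripper value outside its range is refused whole. OPENING is the finger opening in cm, from 0 to 8.54, set as the call begins (- or left out, the last holds). The fingers move at their own pace and stop on an object; FORCE is the grip in N (left out, the last holds). Time passes only in rows, so rows that repeat a pose let the fingers close. It gives the time, the measured TCP pose, the force, the opening and the grip force at its end, in the units of the state.
- env.get_obs(): the state, without advancing time (a new reading comes with each control period).
- env.capture(name): name is "scene" or "side" or "wrist"; returns a dict with "pixels" (400x640x3 uint8, red, green, blue), "fx", "fy", "cx", "cy" (pixels), "eye" and "orientation" of the camera in the world; the wrist camera has in their place "T_tool_cam" (4x4, takes a point from camera to tool coordinates, whose origin is the TCP and whose axes are the flange's). Camera axes: x right, y up, looking along -z (the intrinsics and any distortion apply to the point x, -y, -z); pixel columns grow to the right and rows downward; lengths in m; the calibration is good to about 2 mm. A picture is of the moment at which its call begins: read the wrist's pose just before it. There is no depth.
- env.job_done(): hands the job in; it is judged then, once.
The state is a dict: "clock": time; "joint_pos": joint angles; "qd": joint speeds; "tau": joint torques, N m; "eef_pos": TCP position; "tcp_rot": TCP orientation; "contact_force": force on the tool from outside, world axes, zero at the start; "moment": the same for the moment, N m; "finger_gap": finger opening in m; "gripper_force": force on a finger pad.
Only numpy, scipy, OpenCV 4.12 (cv2) and the standard library are available. Lean on these libraries where they do the work, as an engineer would, in place of code of your own. Each camera call takes 0.05 s, during which the arm holds its last target. There are 200 camera calls.

## Working session

There is one attempt and no reset: what is moved stays moved. The work goes in short steps, Python scripts to look and compute and a shell command to move; the robot and the scene stay as the last step left them, time stands still between calls to the robot, and variables do not carry over. Pictures are saved under pics/ and viewed, at most 10 in all, crops included, and the job is handed in when it is done.

```bash
mkdir -p pics; cat > h.py <<'E'
from station import env
import numpy as np, cv2
from scipy.spatial.transform import Rotation as R
def cam(name):
    o=env.get_obs(); c=env.capture(name)
    if name=="wrist":
        T=np.array(c["T_tool_cam"]); Rt=R.from_quat(o["tcp_rot"]).as_matrix()
        c["E"]=Rt@T[:3,3]+np.array(o["eef_pos"]); c["M"]=Rt@T[:3,:3]
    else:
        c["E"]=np.array(c["eye"]); q=np.array(c["orientation"]); c["M"]=R.from_quat(q).as_matrix() if q.size==4 else q.reshape(3,3)
    return c
def ray(c,u,v):
    d=c["M"]@np.array([(u-c["cx"])/c["fx"],-(v-c["cy"])/c["fy"],-1.]); return d/np.linalg.norm(d)
def onz(c,u,v,z):
    d=ray(c,u,v); return c["E"]+d*(z-c["E"][2])/d[2]
def proj(c,P):
    p=c["M"].T@(np.array(P)-c["E"]); return c["cx"]-c["fx"]*p[0]/p[2], c["cy"]+c["fy"]*p[1]/p[2]
def save(c,n): cv2.imwrite("pics/"+n,c["pixels"][:,:,::-1])
def blobs(c,lo,hi,amin=30):
    h=cv2.cvtColor(np.ascontiguousarray(c["pixels"]),cv2.COLOR_RGB2HSV); m=cv2.inRange(h,lo,hi)
    n,l,s,ce=cv2.connectedComponentsWithStats(m)
    return [(ce[i].round(1),s[i].tolist()) for i in range(1,n) if s[i][4]>=amin],m
E
python3 - <<'E'
from h import *
for n in("scene","side"):
    c=cam(n); save(c,n+"0.png"); print(n,[k for k in c],c["E"],c["fx"],c["cx"],c["cy"],[c.get(k) for k in c if 'dist' in k])
    print("fwd",-c["M"][:,2]); print([b for b in blobs(c,(105,120,50),(130,255,255))[0]])
o=env.get_obs(); print(o["clock"],o["eef_pos"],o["tcp_rot"],R.from_quat(o["tcp_rot"]).as_matrix().round(2).tolist(),o["contact_force"])
E
```

```text
scene ['pixels', 'fx', 'fy', 'cx', 'cy', 'eye', 'orientation', 'E', 'M'] [1.02015748 0.344971   0.88522754] 475.29875433250083 317.5669033281342 201.52211122134057 []
fwd [-0.51136389 -0.34096791 -0.78882688]
[(array([630.7,  48.7]), [614, 11, 26, 62, 838]), (array([616.2,  97.4]), [590, 82, 50, 33, 866]), (array([364.4, 192.4]), [361, 189, 8, 8, 40]), (array([436.5, 286.8]), [430, 278, 11, 16, 40]), (array([310.1, 370.2]), [303, 363, 15, 15, 107])]
side ['pixels', 'fx', 'fy', 'cx', 'cy', 'eye', 'orientation', 'E', 'M'] [-0.052548   -0.56632994  0.49845932] 397.24212640586535 325.86966129599324 195.3701702838853 []
fwd [ 0.62166248  0.61671434 -0.48290702]
[(array([256.9, 231.3]), [249, 227, 17, 9, 50])]
0.1 [0.20896804 0.614511   0.20229595] [ 1.63121100e-01  9.86605307e-01 -1.20619491e-03 -1.38340465e-04] [[-0.95, 0.32, -0.0], [0.32, 0.95, -0.0], [-0.0, -0.0, -1.0]] [ 0.08859785  0.78140059 -0.47209742]
```

View pics/scene0.png

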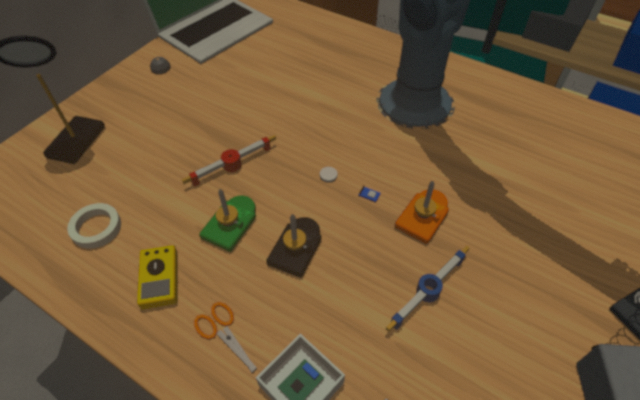

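View pics/side0.png

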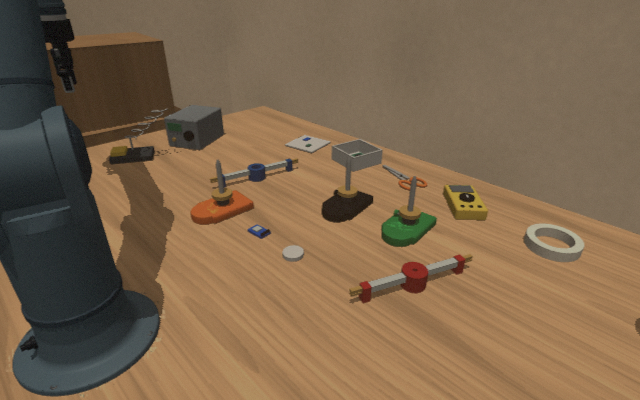

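The scene view shows the blue bar's hub at (430,287), with ends at about (397,319) and (461,256). The black stand's collar is at (294,240) and its rod tip at (293,216). In the side view the blue hub is at (257,172), the black rod tip at (349,153) and the collar at (347,192).

```bash
cat >> h.py <<'E'
def tri(c1,p1,c2,p2):
    d1,d2=ray(c1,*p1),ray(c2,*p2); A=np.stack([d1,-d2],1); s=np.linalg.lstsq(A,c2["E"]-c1["E"],rcond=None)[0]
    a,b=c1["E"]+s[0]*d1,c2["E"]+s[1]*d2; return (a+b)/2,np.linalg.norm(a-b)
E
python3 - <<'E'
from h import *
c=cam("scene"); d=cam("side")
print([b for b in blobs(c,(105,60,40),(130,255,255))[0]]); print(blobs(d,(105,60,40),(130,255,255))[0])
print("hub",onz(c,430,287,.025),tri(c,(430,287),d,(257,172)))
print("ends",onz(c,397,319,.02),onz(c,461,256,.02))
print("tip",onz(c,293.5,216,.135),tri(c,(293.5,216),d,(349,153)))
print("collar",onz(c,294,240,.05),tri(c,(294,240),d,(347,192)))
for n in ("scene","side"):
    k=c if n=="scene" else d
    x0,y0=(250,180) if n=="scene" else (200,120)
    cv2.imwrite(f"pics/{n}z.png",cv2.resize(k["pixels"][y0:y0+160,x0:x0+230][:,:,::-1],None,fx=3.4,fy=3.4,interpolation=cv2.INTER_CUBIC))
E
```

```text
[(array([630.4,  48.5]), [614, 11, 26, 62, 895]), (array([615.9,  97.2]), [589, 82, 51, 33, 937]), (array([368.5, 194.1]), [360, 188, 20, 13, 111]), (array([460.3, 254.5]), [457, 251, 7, 8, 35]), (array([430.4, 284.7]), [419, 275, 23, 21, 259]), (array([397.6, 318. ]), [394, 314, 8, 9, 47]), (array([310. , 370.6]), [303, 363, 15, 16, 119])]
[(array([255.6, 169.9]), [248, 164, 17, 17, 137]), (array([257.8, 231.5]), [248, 225, 22, 13, 102])]
hub [0.52394448 0.28174691 0.025     ] (array([0.52194947, 0.27959185, 0.01766641]), np.float64(0.005131909765237525))
ends [0.61837036 0.2567878  0.02      ] [0.41914103 0.30569568 0.02      ]
tip [5.89209686e-01 4.73369186e-04 1.35000000e-01] (array([0.59238464, 0.00131109, 0.13898597]), np.float64(0.002658748895012551))
collar [ 0.59108462 -0.00216758  0.05      ] (array([ 0.58600368, -0.00562972,  0.04075996]), np.float64(0.0010090887841781655))
```

View pics/scenez.png

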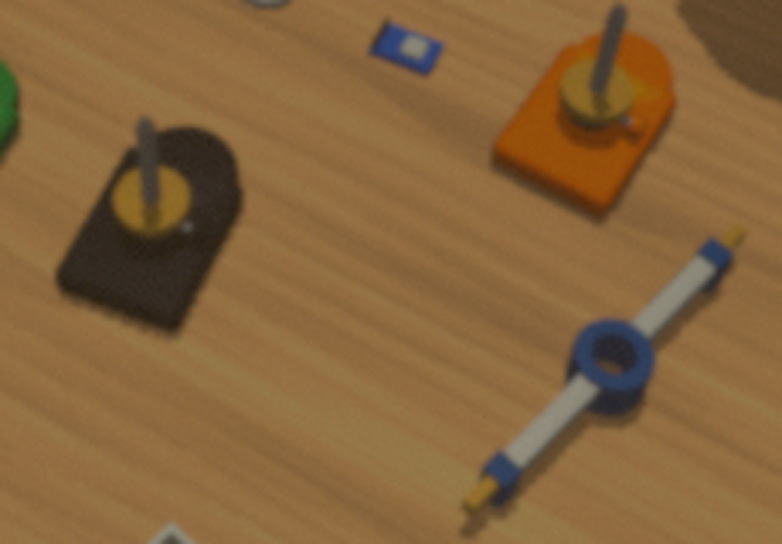

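The bar's hub is at (0.523, 0.281) with its x axis about 14° clockwise of world x, and the rod is at about (0.590, 0.000). I'll grip the +x arm about 58 mm from the hub, and first go above it for a wrist view.

```bash
python3 -m creep '[{"dp":[-4,-1.8,-1],"roll":0},{"dp":[-46.2,-21,-2],"roll":-0.084},{"dp":[-46.2,-21,-2],"roll":-0.084},{"dp":[-46.2,-21,-2],"roll":-0.084},{"dp":[-46.2,-21,-2],"roll":-0.084},{"dp":[-46.2,-21,-2],"roll":-0.084},{"dp":[-46.2,-21,-2],"roll":-0.084},{"dp":[-46.2,-21,-2],"roll":-0.084},{"dp":[-46.2,-21,-2],"roll":-0.084},{"dp":[-46.2,-21,-2],"roll":-0.084},{"dp":[-46.2,-21,-2],"roll":-0.084},{"dp":[-46.2,-21,-2],"roll":-0.084}]' 8.5
python3 -c "
from h import *
o=env.get_obs(); print(o['clock'],o['eef_pos'],R.from_quat(o['tcp_rot']).as_matrix().round(3).tolist())"
```

```text
clock: 1.2
eef_pos: [0.5737, 0.2721, 0.2233]
tcp_rot: [0.121, 0.993, 0.0, -0.0]
contact_force: [0.2, 1.2, -0.6]
finger_gap: 0.085
gripper_force: 0.0
1.2 [0.57373554 0.27214111 0.22332605] [[-0.97, 0.241, -0.0], [0.241, 0.97, 0.0], [0.0, -0.0, -1.0]]
```

```bash
python3 -m creep '[{"dp":[-0.5,-0.2,0]},{"dp":[-0.5,-0.2,0]},{"dp":[-0.5,-0.2,0]}]'
python3 - <<'E'
from h import *
c=cam("wrist"); save(c,"w1.png"); print(c["fx"],c["E"])
for b in blobs(c,(105,60,40),(130,255,255))[0]: print(b,onz(c,*b[0],.036),onz(c,*b[0],.025))
print(proj(c,(.523,.281,.036)))
E
```

```text
279.0252243367207 [0.50260938 0.28934096 0.39500642]
(array([107.6,  53.8]), [89, 36, 39, 33, 550]) [0.3799156  0.06795301 0.036     ] [0.37615625 0.06116965 0.025     ]
(array([309.9,  46.6]), [304, 41, 12, 13, 97]) [0.42940129 0.29798353 0.036     ] [0.42715818 0.29824834 0.025     ]
(array([301.6, 127.9]), [296, 120, 19, 22, 146]) [0.51517852 0.2651576  0.036     ] [0.51556364 0.26441662 0.025     ]
(array([321.1, 142.5]), [304, 128, 25, 23, 151]) [0.53853187 0.28451842 0.036     ] [0.53963254 0.28437065 0.025     ]
(array([314.3, 209.7]), [310, 206, 9, 7, 50]) [0.62397286 0.25401109 0.036     ] [0.62769145 0.25292858 0.025     ]
(array([286.9, 317.1]), [278, 315, 19, 6, 89]) [0.78425876 0.16976901 0.036     ] [0.79288853 0.16610531 0.025     ]
(np.float64(315.4215546497433), np.float64(130.9919866575512))schema error: expected keys dp, roll
```

View pics/w1.png

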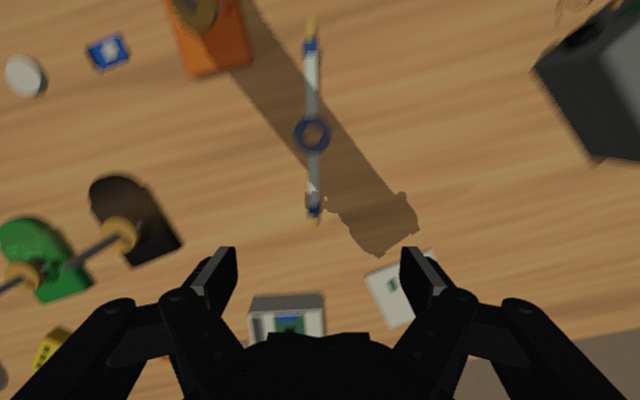

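In the wrist view the hub ring is centred at (312,134), with ends at (310,46) and (314,210). The black collar is at (119,234) and its rod tip at about (66,266).

```bash
python3 - <<'E'
from h import *
c=cam("wrist"); o=env.get_obs(); p=np.array(o["eef_pos"]); M=R.from_quat(o["tcp_rot"]).as_matrix()
hub=onz(c,312,134,.036)
# axis points above: outline/wire centres of brass clips (z=.025)
a=onz(c,310,47,.025); b=onz(c,314,209,.025)
print(hub,a,b,(a+b)/2,np.degrees(np.arctan2(*(b-a)[[1,0]])))
print("collar",onz(c,119,234,.05),"tip",onz(c,66,266,.135))
u=(b-a)/np.linalg.norm(b-a); m=(hub*[1,1,0]+(a+b)/2*[1,1,0])/2
g=m+.058*u; g[2]=0; print("grip",g,"tool delta cm",(M.T@(g-p)*100).round(2),"tool x ang",np.degrees(np.arctan2(-M[1,0],-M[0,0])))
E
```

```text
[0.53539903 0.26375207 0.036     ] [0.43801337 0.2873713  0.025     ] [0.63657294 0.23898669 0.025     ] [0.53729315 0.263179   0.025     ] -13.694827050553222
collar [ 0.59574389 -0.02339414  0.05      ] tip [ 0.59419421 -0.02053528  0.135     ]
grip [0.59269718 0.24973401 0.        ] tool delta cm [-1.46 -0.81 22.39] tool x ang -14.849653888913036
```

The arm was still settling, so that pose and picture don't match. I'll remeasure at rest.

```bash
python3 -m creep '[{"dp":[0,0,0],"roll":0},{"dp":[0,0,0],"roll":0},{"dp":[0,0,0],"roll":0}]'
cat > m.py <<'E'
from h import *
c=cam("wrist"); o=env.get_obs(); p=np.array(o["eef_pos"]); M=R.from_quat(o["tcp_rot"]).as_matrix()
bl=blobs(c,(105,60,40),(130,255,255),20)[0]
for b in bl: print(b[0],b[1])
print(p,o["clock"],o["qd"],"x ang",np.degrees(np.arctan2(-M[1,0],-M[0,0])))
E
python3 - <<'E'
from m import *
save(c,"w2.png"); crop=c["pixels"][0:290,40:440][:,:,::-1]; cv2.imwrite("pics/w2z.png",cv2.resize(crop,None,fx=2,fy=2,interpolation=cv2.INTER_CUBIC))
E
```

```text
clock: 1.55
eef_pos: [0.5711, 0.2761, 0.2229]
tcp_rot: [0.12, 0.993, 0.0, -0.001]
contact_force: [-0.3, 0.5, 0.7]
finger_gap: 0.0851
gripper_force: 0.0
[108.3  50.8] [87, 33, 44, 36, 702]
[309.7  45.5] [303, 38, 15, 16, 202]
[311.5 133.8] [294, 116, 36, 37, 668]
[313.5 209.5] [308, 205, 12, 10, 119]
[286.2 316.8] [277, 314, 19, 7, 110]
[0.57106012 0.27629483 0.22304551] 1.6 [-0.00581465 -0.00324189  0.00188119  0.00031862  0.0038591   0.00066344
  0.00158432] x ang -13.731549717394204
```

View pics/w2z.png

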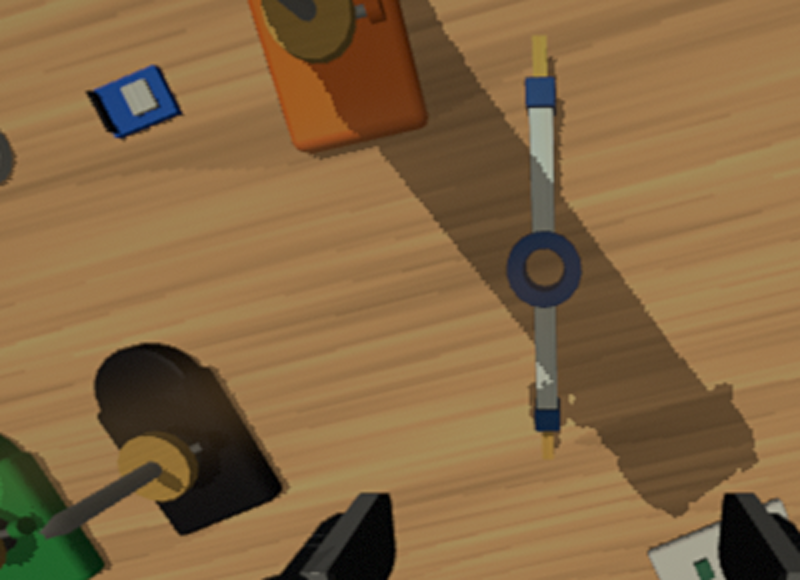

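The hub ring is at (311.7,134), the ends at (309.7,45.5) and (313.5,209.5), the collar top at (117.5,233.5) and the rod tip at (64.5,262.5). This picture is sharp.

```bash
python3 - <<'E'
from m import *
hub=onz(c,311.7,134,.036)
a=onz(c,309.7,45.5,.034); b=onz(c,313.5,209.5,.034)
print(c["E"],-c["M"][:,2],hub,a,b,np.linalg.norm(b-a),np.degrees(np.arctan2(*(b-a)[[1,0]])))
print("collar",onz(c,117.5,233.5,.05),"tip",onz(c,64.5,262.5,.135))
u=(b-a)/np.linalg.norm(b-a); g=hub+.058*u; g[2]=.008
print("grip",g,"tool delta cm",(M.T@(g-p)*100).round(2))
E
```

```text
[108.2  50.8] [87, 33, 43, 36, 704]
[309.6  45.6] [303, 39, 15, 15, 201]
[311.5 133.8] [294, 116, 36, 38, 663]
[312.9 209.5] [307, 205, 12, 11, 113]
[286.2 316.8] [277, 314, 19, 7, 111]
[0.57115613 0.27616106 0.22312077] 1.65 [-0.00040113 -0.00265584  0.00820128 -0.0017454   0.00503112  0.00069575
  0.00085082] x ang -13.734314952015765
[0.50003588 0.29308127 0.39481195] [ 0.28201591 -0.06828656 -0.95697647] [0.52254912 0.27967601 0.036     ] [0.42488279 0.30181863 0.034     ] [0.6211926  0.25735059 0.034     ] 0.20128325460733354 -12.763234609145416
collar [ 0.58630272 -0.00494315  0.05      ] tip [5.82246680e-01 2.05479631e-04 1.35000000e-01]
grip [0.57911602 0.26686249 0.008     ] tool delta cm [-1.02 -0.72 21.51]
```

The hub measures the same in both views, (0.5225, 0.280), and the end spacing of 0.201 m fits the given sizes. I'll descend and grip.

```bash
python3 -m creep '[{"dp":[-1,-0.7,4],"roll":0},{"dp":[-1,-0.7,8],"roll":0},{"dp":[-1,-0.7,12],"roll":0},{"dp":[-1,-0.7,15.5],"roll":0},{"dp":[-1,-0.7,18],"roll":0},{"dp":[-1,-0.7,19.5],"roll":0},{"dp":[-1,-0.7,20.5],"roll":0},{"dp":[-1,-0.7,21.2],"roll":0},{"dp":[-1,-0.7,21.4],"roll":0},{"dp":[-1,-0.7,21.4],"roll":0},{"dp":[-1,-0.7,21.4],"roll":0}]' 5 && python3 -m creep '[{"dp":[0,0,0],"roll":0},{"dp":[0,0,0],"roll":0},{"dp":[0,0,0],"roll":0},{"dp":[0,0,0],"roll":0},{"dp":[0,0,0],"roll":0},{"dp":[0,0,0],"roll":0},{"dp":[0,0,0],"roll":0},{"dp":[0,0,0],"roll":0}]' 0 70
```

```text
clock: 2.57
eef_pos: [0.5819, 0.2654, 0.0108]
tcp_rot: [0.121, 0.993, 0.001, 0.001]
contact_force: [-0.3, -0.2, 0.1]
finger_gap: 0.0498
gripper_force: 0.0
clock: 3.23
eef_pos: [0.5807, 0.2645, 0.0093]
tcp_rot: [0.122, 0.993, -0.0, -0.0]
contact_force: [-0.1, 0.7, -0.4]
finger_gap: -0.0003
gripper_force: 0.0
```

The fingers closed on nothing, so I'll look.

```bash
python3 - <<'E'
from m import *
s=cam("scene"); k=s["pixels"][180:350,350:550]
w=c["pixels"]
a=cv2.resize(k,(400,340),interpolation=cv2.INTER_CUBIC); b=cv2.resize(w,(400,250)); b=cv2.copyMakeBorder(b,0,90,0,0,cv2.BORDER_CONSTANT)
cv2.imwrite("pics/g1.png",np.hstack([a,b])[:,:,::-1])
E
```

```text
[319.3 139.5] [274, 93, 91, 93, 4974]
[318.1 313.1] [315, 311, 8, 5, 36]
[0.5807042  0.26454853 0.00929893] 3.2833 [ 1.24405817e-03  9.22607630e-06 -6.99830422e-04 -7.10983644e-04
  1.19032021e-04 -6.89892466e-04 -9.71832135e-05] x ang -13.967465079993655
```

View pics/g1.png

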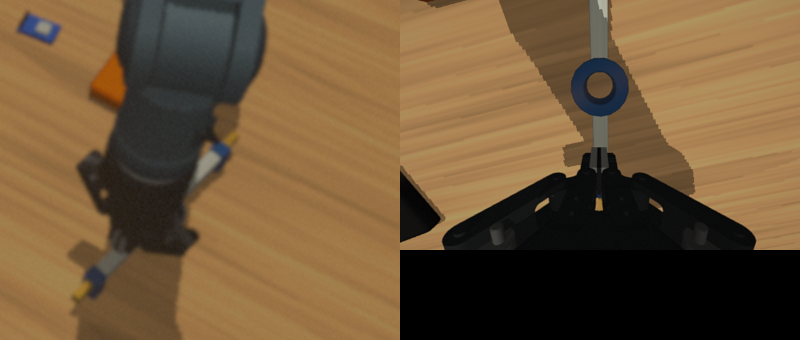

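```bash
python3 - <<'E'
from m import *
for z in (.036,.02,.0): print(z,onz(c,319.5,139.5,z),proj(c,(.5225,.280,z)))
d=c["M"].T@(np.array([.5225,.28,.036])-c["E"]); print("depth",-d[2],"pred ring px",279*.048/-d[2])
cv2.imwrite("pics/w3z.png",cv2.resize(c["pixels"][150:400,220:420][:,:,::-1],None,fx=2.4,fy=2.4,interpolation=cv2.INTER_CUBIC))
E
```

```text
[319.2 139.5] [274, 93, 91, 94, 4959]
[318.1 313.1] [315, 311, 8, 5, 36]
[0.58073326 0.26456736 0.00931365] 3.3833 [-1.29336393e-03  6.57708166e-04 -6.98236063e-05  9.81214234e-04
  4.38305745e-04  1.69255377e-03  3.71951949e-04] x ang -13.967960774196257
0.036 [0.52244417 0.27939031 0.036     ] (np.float64(320.6854999797957), np.float64(139.31436158329157))
0.02 [0.52386388 0.27912519 0.02      ] (np.float64(320.42273254803706), np.float64(136.73802331769286))
0.0 [0.52563852 0.2787938  0.        ] (np.float64(320.1582165549485), np.float64(134.14454104975815))
depth 0.1424570753194806 pred ring px 94.00726478461321
```

View pics/w3z.png

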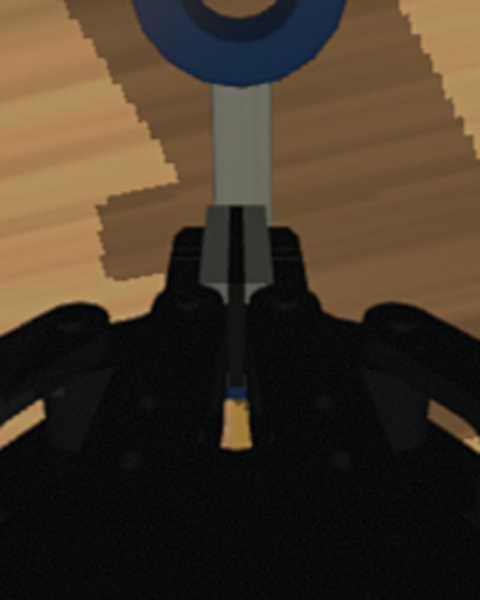

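```bash
python3 - <<'E'
from m import *
print(env.grasp_offset,np.array(c["T_tool_cam"]).round(3).tolist())
for t in (0,-.019,-.03,-.04): print(t,proj(c,p+M@[0,0,t]), proj(c,p+M@[0.011,0,t]))
print("arm edges at 40mm from hub:",[proj(c,np.array([.5225,.28,.032])+R.from_euler('z',-13.3,degrees=True).apply([x,y,0])) for x in(.03,.05) for y in(-.007,.007)])
print(o["gripper_force"],o["finger_gap"],o["contact_force"])
E
```

```text
[319.3 139.5] [274, 93, 91, 93, 4981]
[318.1 313.1] [315, 311, 8, 5, 36]
[0.58073254 0.26455163 0.00929066] 3.4333 [ 0.00051285 -0.00018104 -0.00034169 -0.00130648 -0.00258375 -0.0002368
  0.00014809] x ang -13.965161233855921
0.0187 [[-0.0, 0.957, 0.292, 0.073], [1.0, 0.0, -0.0, -0.0], [-0.0, 0.292, -0.957, -0.172], [0.0, 0.0, 0.0, 1.0]]
0 (np.float64(318.65846404980033), np.float64(227.82871605569613)) (np.float64(318.6640241884873), np.float64(212.25801312619723))
-0.019 (np.float64(318.7372418483688), np.float64(240.32469052789264)) (np.float64(318.74495601394057), np.float64(223.27448335801628))
-0.03 (np.float64(318.7911930391106), np.float64(248.88259281134947)) (np.float64(318.80056125548447), np.float64(230.8434895526889))
-0.04 (np.float64(318.84692776445667), np.float64(257.72340478877373)) (np.float64(318.8581581064052), np.float64(238.6835943576931))
arm edges at 40mm from hub: [(np.float64(308.4931515564957), np.float64(193.740628261914)), (np.float64(333.6887019852456), np.float64(193.45010309884162)), (np.float64(309.2526170610827), np.float64(227.06420392154402)), (np.float64(333.535384538429), np.float64(226.79388782606375))]
0.0 -8.543593482221028e-05 [ 0.67490995 -0.39346859  0.13023836]
```

The bar is centred under the fingers, but the pads closed above it, so the tips sit higher than the nominal TCP. I'll reopen and feel downward in small steps, watching the force.

```bash
python3 -m creep '[{"dp":[0,0,0],"roll":0},{"dp":[0,0,0],"roll":0},{"dp":[0,0,0],"roll":0},{"dp":[0,0,0],"roll":0},{"dp":[0,0,0.3],"roll":0},{"dp":[0,0,0.6],"roll":0},{"dp":[0,0,0.9],"roll":0},{"dp":[0,0,0.9],"roll":0},{"dp":[0,0,0.9],"roll":0}]' 4
python3 - <<'E'
from m import *
s=cam("side"); print("tcp in side",proj(s,p),"z+.03",proj(s,p+[0,0,.03]),o["contact_force"])
u,v=map(int,proj(s,p+[0,0,.03])); k=s["pixels"][v-50:v+50,u-70:u+70]
a=cv2.resize(k,(476,340),interpolation=cv2.INTER_CUBIC); b=cv2.resize(c["pixels"][150:350,220:420],(320,340))
cv2.imwrite("pics/g2.png",np.hstack([a,b])[:,:,::-1])
E
```

```text
clock: 4.18
eef_pos: [0.5803, 0.2643, -0.0002]
tcp_rot: [0.122, 0.993, -0.0, -0.0]
contact_force: [0.6, -0.1, 0.5]
finger_gap: 0.04
gripper_force: 0.0
[319.9 142.1] [272, 92, 97, 100, 5802]
[322.8 315.8] [309, 304, 29, 24, 653]
[5.80565216e-01 2.64439621e-01 6.08157480e-05] 4.2333 [-6.43105638e-04 -4.15707104e-03  1.48948838e-03 -4.22349523e-03
  2.86759054e-05 -2.39488170e-04 -8.09823333e-04] x ang -13.969889429428058
tcp in side (np.float64(276.30324000383087), np.float64(172.84521837694663)) z+.03 (np.float64(275.7882123775917), np.float64(163.34001551326523)) [ 0.91802699  0.09233802 -0.81973532]
```

View pics/g2.png

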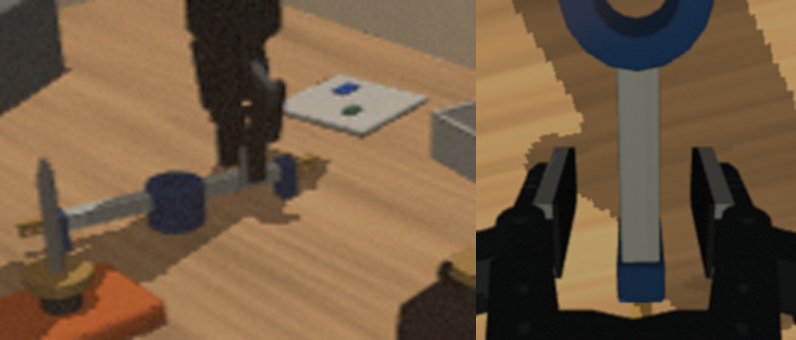

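The side view shows the fingertips beside the arm, about 18 mm above the nominal TCP. I'll go 1 cm lower slowly, check the force, then grip.

```bash
python3 -m creep '[{"dp":[0,0,0.2],"roll":0},{"dp":[0,0,0.4],"roll":0},{"dp":[0,0,0.6],"roll":0},{"dp":[0,0,0.8],"roll":0},{"dp":[0,0,0.8],"roll":0}]' && python3 -m creep '[{"dp":[0,0,0],"roll":0},{"dp":[0,0,0],"roll":0},{"dp":[0,0,0],"roll":0},{"dp":[0,0,0],"roll":0},{"dp":[0,0,0],"roll":0},{"dp":[0,0,0],"roll":0},{"dp":[0,0,0],"roll":0}]' 0 70
```

```text
clock: 4.7
eef_pos: [0.5803, 0.2643, -0.0083]
tcp_rot: [0.122, 0.993, -0.0, -0.0]
contact_force: [0.1, -0.2, -0.1]
finger_gap: 0.0402
gripper_force: 0.0
clock: 5.28
eef_pos: [0.5811, 0.2647, -0.0073]
tcp_rot: [0.122, 0.993, 0.0, 0.0]
contact_force: [0.4, -0.3, 2.9]
finger_gap: 0.0116
gripper_force: 72.1
```

Gripped: 72 N, gap 12 mm. I'll lift and check that the hub hasn't drooped.

```bash
python3 m.py; python3 -m creep '[{"dp":[0,0,-0.5],"roll":0},{"dp":[0,0,-2],"roll":0},{"dp":[0,0,-4.5],"roll":0},{"dp":[0,0,-7.5],"roll":0},{"dp":[0,0,-10.5],"roll":0},{"dp":[0,0,-13.5],"roll":0},{"dp":[0,0,-15.5],"roll":0},{"dp":[0,0,-16.5],"roll":0},{"dp":[0,0,-17],"roll":0},{"dp":[0,0,-17],"roll":0},{"dp":[0,0,-17],"roll":0},{"dp":[0,0,-17],"roll":0}]'; python3 - <<'E'
from m import *
h=c["M"]; 
from scipy.optimize import brentq
bb=[b for b in bl if b[1][4]>3000][0]
# hub ring extents -> bbox centre
u=bb[1][0]+bb[1][2]/2; v=bb[1][1]+bb[1][3]/2; print(u,v,"ring depth",279*.048/bb[1][2])
print("rod",proj(c,(.588,-.002,.135)))
E
```

```text
[317.6 142.5] [267, 90, 102, 105, 6533]
[318.1 323.4] [303, 312, 31, 25, 710]
[ 0.58101514  0.26467794 -0.00733596] 5.3333 [ 0.00126969  0.0003373   0.00023906  0.00304621  0.00092364 -0.00143044
  0.00121047] x ang -13.960965773072658
clock: 6.33
eef_pos: [0.5792, 0.2639, 0.1602]
tcp_rot: [0.122, 0.993, -0.001, -0.002]
contact_force: [0.8, -0.6, -1.8]
finger_gap: 0.0118
gripper_force: 71.7
[73.2 27.8] [45, 5, 55, 45, 1106]
[319.1 142. ] [268, 90, 101, 105, 6142]
[317.7 323.6] [303, 312, 31, 25, 720]
[0.57926367 0.26392323 0.16006956] 6.3833 [ 2.13864959e-03  1.87803719e-03  7.36488189e-04 -4.61419711e-03
  1.33121057e-03 -8.17623121e-04  9.57058969e-05] x ang -13.959017767556924
318.5 142.5 ring depth 0.1325940594059406
rod (np.float64(9.847406839438236), np.float64(296.90641885837783))
```

The hub image hasn't changed, so the grip is level, and the force matches the bar's weight. I'll move next to the rod and compare rod and hub in one picture.

```bash
python3 -m creep '[{"dp":[-0.6,-1,0],"roll":0},{"dp":[-2,-3.3,0],"roll":0},{"dp":[-4,-6.5,0],"roll":0},{"dp":[-6,-9.8,0],"roll":0},{"dp":[-8,-13,0],"roll":0},{"dp":[-9.7,-16,0],"roll":0},{"dp":[-11,-18,0],"roll":0},{"dp":[-11.5,-18.9,0],"roll":0},{"dp":[-11.7,-19.1,0],"roll":0},{"dp":[-11.7,-19.1,0],"roll":0},{"dp":[-11.7,-19.1,0],"roll":0},{"dp":[-11.7,-19.1,0],"roll":0}]'; python3 - <<'E'
from m import *
print("hub pred",p+[-.0586,.0149,.0073],"rod tip",proj(c,(.588,-.002,.135)),"collar",proj(c,(.588,-.002,.05)))
s=cam("scene"); save(s,"s3.png")
print("scene tip/hubtop",proj(s,(.588,-.002,.135)),proj(s,p+[-.0586,.0149,.0433]))
a=cv2.resize(c["pixels"][50:350,0:400],(400,300)); b=cv2.resize(s["pixels"][150:300,230:430],(400,300),interpolation=cv2.INTER_CUBIC)
cv2.imwrite("pics/g3.png",np.hstack([a,b])[:,:,::-1])
E
```

```text
clock: 7.38
eef_pos: [0.6476, 0.0549, 0.1619]
tcp_rot: [0.119, 0.993, 0.001, -0.001]
contact_force: [-0.1, -0.3, -1.0]
finger_gap: 0.0116
gripper_force: 71.7
[317.9 142.5] [267, 90, 103, 105, 6498]
[607.9 242.3] [600, 232, 17, 22, 265]
[432.1 265.5] [420, 260, 26, 12, 261]
[318.1 323.5] [303, 311, 31, 26, 714]
[0.64761104 0.05465099 0.1620018 ] 7.4333 [ 0.00081581 -0.00152879  0.0107631  -0.00210617  0.0044344  -0.00269759
  0.00150463] x ang -13.693868077999591
hub pred [0.58901104 0.06955099 0.1693018 ] rod tip (np.float64(220.97489580916516), np.float64(155.2157499862602)) collar (np.float64(249.0460029460229), np.float64(142.99445009892833))
scene tip/hubtop (np.float64(292.81363211975497), np.float64(215.03168897182644)) (np.float64(323.3096017700132), np.float64(209.4703728318236))
```

View pics/g3.png

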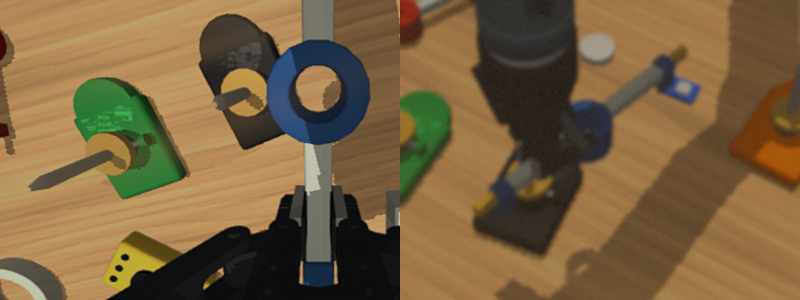

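The wrist picture shows the black rod tip at about (215.5,154) and the collar at (243.5,142). The hub ring is centred at (318.5,142).

```bash
python3 - <<'E'
from m import *
k=c["pixels"][130:175,200:270].astype(int); sat=k.max(2)-k.min(2)
# grey rod pixels: low saturation and brighter than foot
m=((sat<22)&(k.max(2)>60)).astype(np.uint8)
n,l,s,ce=cv2.connectedComponentsWithStats(m)
for i in range(1,n):
    if s[i][4]>25:
        ys,xs=np.where(l==i); j=xs.argsort()[:10]; print("rod blob",s[i]+[200,130,0,0,0],"leftmost",xs[j].mean()+200,ys[j].mean()+130)
t=onz(c,216,154,.135); b=onz(c,243.5,142,.05); print("tip",t,"collar",b)
# hub by ring, plane at top
hu=onz(c,318.5,142.5,.1693+.036); print("hub img",hu)
for r in (t,b):
  d=r-hu; d[2]=0; print((M.T@d*100).round(2))
E
```

```text
[317.8 142.5] [267, 90, 103, 105, 6505]
[608.7 241.9] [601, 232, 17, 21, 265]
[432.9 265. ] [421, 260, 25, 11, 256]
[318.2 323.5] [303, 312, 31, 25, 714]
[0.6478563  0.05348696 0.1622534 ] 7.5333 [ 5.26178655e-03 -4.61483932e-04  1.11724035e-02 -8.91389764e-05
  2.78118870e-03 -1.33737815e-03  1.17853923e-03] x ang -13.765935293671745
rod blob [215 138  36  22 432] leftmost 215.9 148.3
rod blob [245 165  21  10  85] leftmost 248.1 169.3
tip [ 0.58653667 -0.00594854  0.135     ] collar [ 0.58597711 -0.00792898  0.05      ]
hub img [0.589159   0.06818289 0.2053    ]
[-1.51 -7.26 -0.01]
[-1.5  -7.47 -0.01]
```

```bash
python3 -m creep '[{"dp":[-0.2,-1,0],"roll":0},{"dp":[-0.5,-2.5,0],"roll":0},{"dp":[-0.8,-4,0],"roll":0},{"dp":[-1.1,-5.5,0],"roll":0},{"dp":[-1.3,-6.5,0],"roll":0},{"dp":[-1.4,-7,0],"roll":0},{"dp":[-1.4,-7.2,0],"roll":0},{"dp":[-1.4,-7.2,0],"roll":0},{"dp":[-1.4,-7.2,0],"roll":0},{"dp":[-1.4,-7.2,0],"roll":0},{"dp":[-1.4,-7.2,0],"roll":0},{"dp":[-1.4,-7.2,0],"roll":0}]'; python3 - <<'E'
from m import *
hu=onz(c,318.5,142.5,p[2]+.0433)
print("hub img",hu,"tool axes to rod",(M.T@(np.array([.5863,-.0069,hu[2]])-hu)*100).round(2))
print("rod px tip,collar",proj(c,(.5863,-.0069,.135)),proj(c,(.5863,-.0069,.05)))
k=c["pixels"][105:185,280:360]; cv2.imwrite("pics/g4.png",np.hstack([cv2.resize(k,(480,480),interpolation=cv2.INTER_CUBIC)])[:,:,::-1])
E
```

```text
clock: 8.53
eef_pos: [0.6445, -0.0211, 0.1623]
tcp_rot: [0.121, 0.993, 0.0, -0.0]
contact_force: [0.3, -0.4, -1.4]
finger_gap: 0.0117
gripper_force: 71.7
[318.5 142.2] [267, 90, 103, 105, 6538]
[493.3 254.2] [480, 249, 28, 12, 275]
[318.2 323.5] [303, 312, 31, 25, 710]
[ 0.64448787 -0.0213696   0.16234194] 8.5833 [ 7.16443960e-04  6.66122543e-05  6.17647928e-03 -1.48211196e-03
  8.94599246e-04  1.42763546e-03 -1.06174824e-04] x ang -13.888587927484103
hub img [ 0.58591432 -0.00684776  0.20564194] tool axes to rod [-0.04  0.   -0.  ]
rod px tip,collar (np.float64(318.33079772372184), np.float64(132.7224660370349)) (np.float64(318.1864757214308), np.float64(126.83696468482836))
```

View pics/g4.png

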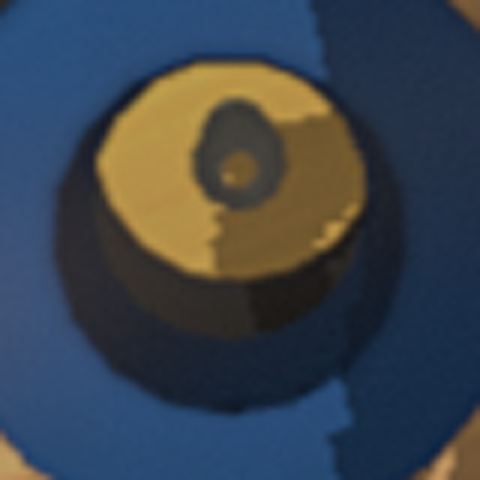

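Through the hole the rod tip is at (320,133), against (318.3,132.7) predicted, so it is centred within about 1.5 mm. I'll lower it with a +0.1 cm y correction.

```bash
python3 -m creep '[{"dp":[0,0.1,0.5],"roll":0},{"dp":[0,0.1,1.3],"roll":0},{"dp":[0,0.1,2.1],"roll":0},{"dp":[0,0.1,2.9],"roll":0},{"dp":[0,0.1,3.7],"roll":0},{"dp":[0,0.1,4.5],"roll":0},{"dp":[0,0.1,5.3],"roll":0},{"dp":[0,0.1,6],"roll":0},{"dp":[0,0.1,6.5],"roll":0},{"dp":[0,0.1,6.5],"roll":0},{"dp":[0,0.1,6.5],"roll":0}]'; python3 m.py
```

```text
clock: 9.5
eef_pos: [0.6445, -0.0213, 0.097]
tcp_rot: [0.122, 0.993, -0.0, -0.0]
contact_force: [0.3, -0.2, -1.0]
finger_gap: 0.012
gripper_force: 71.7
[318.8 142.2] [267, 90, 103, 105, 6649]
[532.  285.7] [515, 280, 35, 13, 388]
[318.3 323.5] [303, 311, 31, 26, 715]
[ 0.64495705 -0.02133598  0.09755337] 9.55 [-0.00127434 -0.00982327  0.00325369 -0.00931954 -0.00194986 -0.00027097
 -0.00122089] x ang -13.96723947615053
```

```bash
python3 -m creep '[{"dp":[0,0,0.5],"roll":0},{"dp":[0,0,1.2],"roll":0},{"dp":[0,0,1.9],"roll":0},{"dp":[0,0,2.6],"roll":0},{"dp":[0,0,3.3],"roll":0},{"dp":[0,0,4],"roll":0},{"dp":[0,0,4.5],"roll":0},{"dp":[0,0,4.7],"roll":0},{"dp":[0,0,4.7],"roll":0},{"dp":[0,0,4.7],"roll":0}]' && python3 -m creep '[{"dp":[0,0,0.1],"roll":0},{"dp":[0,0,0.2],"roll":0},{"dp":[0,0,0.3],"roll":0},{"dp":[0,0,0.4],"roll":0},{"dp":[0,0,0.5],"roll":0},{"dp":[0,0,0.5],"roll":0},{"dp":[0,0,0.5],"roll":0}]'
```

```text
clock: 10.38
eef_pos: [0.6448, -0.0214, 0.0503]
tcp_rot: [0.122, 0.993, -0.0, 0.0]
contact_force: [-0.1, -0.4, -1.1]
finger_gap: 0.0117
gripper_force: 71.7
clock: 10.97
eef_pos: [0.6446, -0.0213, 0.0453]
tcp_rot: [0.122, 0.993, -0.0, -0.0]
contact_force: [0.6, 0.9, -0.9]
finger_gap: 0.0119
gripper_force: 71.7
```

Underside at about 0.0526 m. I'll go on in 1 mm steps until contact.

```bash
python3 -m creep '[{"dp":[0,0,0.1],"roll":0},{"dp":[0,0,0.2],"roll":0},{"dp":[0,0,0.2],"roll":0},{"dp":[0,0,0.2],"roll":0}]' && python3 -m creep '[{"dp":[0,0,0.1],"roll":0},{"dp":[0,0,0.1],"roll":0},{"dp":[0,0,0.1],"roll":0}]'; python3 -c "
from h import *
o=env.get_obs();print(o['contact_force'],o['moment'])"
```

```text
clock: 11.3
eef_pos: [0.6446, -0.0213, 0.0432]
tcp_rot: [0.122, 0.993, -0.0, -0.0]
contact_force: [-0.3, 0.1, -1.7]
finger_gap: 0.0116
gripper_force: 71.7
clock: 11.55
eef_pos: [0.6449, -0.0213, 0.0427]
tcp_rot: [0.122, 0.993, 0.0, 0.0]
contact_force: [-0.4, -0.2, 0.8]
finger_gap: 0.0119
gripper_force: 72.0
[-0.40774771 -0.17144253  0.79705296] [-0.039601   -0.01320422 -0.03452732]
```

Contact came at the predicted height. I'll press lightly by 0.5 mm, release, then withdraw.

```bash
python3 -m creep '[{"dp":[0,0,0.05],"roll":0},{"dp":[0,0,0.05],"roll":0},{"dp":[0,0,0.05],"roll":0}]' && python3 -m creep '[{"dp":[0,0,0],"roll":0},{"dp":[0,0,0],"roll":0},{"dp":[0,0,0],"roll":0},{"dp":[0,0,0],"roll":0},{"dp":[0,0,0],"roll":0},{"dp":[0,0,0],"roll":0}]' 4 && python3 -m creep '[{"dp":[0,0,-0.5],"roll":0},{"dp":[0,0,-1.5],"roll":0},{"dp":[0,0,-3],"roll":0},{"dp":[0,0,-5],"roll":0},{"dp":[0,0,-7.5],"roll":0},{"dp":[0,0,-10],"roll":0},{"dp":[0,0,-12.5],"roll":0},{"dp":[0,0,-14.5],"roll":0},{"dp":[0,0,-15],"roll":0},{"dp":[0,0,-15],"roll":0},{"dp":[0,0,-15],"roll":0},{"dp":[0,0,-15],"roll":0}]'; python3 - <<'E'
from m import *
for b in bl:
  if b[1][4]>60: print(b[0],onz(c,*b[0],.086))
for n,P in (("hub top",(.5863,-.0069,.086)),("end+",(.6838,-.031,.084)),("end-",(.489,.017,.084))): print(n,proj(c,P))
s=cam("side"); print([b for b in blobs(s,(105,60,40),(130,255,255),15)[0]],proj(s,(.5863,-.0069,.068)))
E
```

```text
clock: 11.8
eef_pos: [0.645, -0.0213, 0.0424]
tcp_rot: [0.122, 0.993, 0.0, 0.0]
contact_force: [-0.5, -0.2, 2.9]
finger_gap: 0.0117
gripper_force: 72.2
clock: 12.3
eef_pos: [0.6446, -0.0213, 0.0417]
tcp_rot: [0.122, 0.993, -0.0, -0.0]
contact_force: [0.0, 0.1, -0.0]
finger_gap: 0.04
gripper_force: 0.0
clock: 13.3
eef_pos: [0.6433, -0.0212, 0.19]
tcp_rot: [0.122, 0.993, -0.0, -0.002]
contact_force: [0.1, -0.2, -0.2]
finger_gap: 0.04
gripper_force: 0.0
[318.   10.1] [309, 0, 19, 21, 396]
[318.3 129.4] [294, 105, 50, 50, 1409]
[318.5 225.9] [311, 219, 16, 14, 205]
[481.4 245.3] [469, 240, 26, 11, 236]
[ 0.64314299 -0.02113671  0.18969747] 13.35 [ 0.0010296   0.00393776  0.00096738 -0.00160592  0.00162219  0.00060236
 -0.00041384] x ang -13.957916419031571
[318.   10.1] [0.48994933 0.01645824 0.086     ]
[318.3 129.4] [ 0.58670856 -0.00732997  0.086     ]
[318.5 225.9] [ 0.68377234 -0.03123986  0.086     ]
[481.4 245.3] [0.74860373 0.13529815 0.086     ]
hub top (np.float64(318.6315645217595), np.float64(128.86484716369503))
end+ (np.float64(318.7215595859173), np.float64(225.15480551364158))
end- (np.float64(318.34455379736954), np.float64(9.521090167666955))
[(array([383.1, 171.5]), [379, 167, 7, 12, 30]), (array([348.9, 182.8]), [340, 173, 19, 20, 266]), (array([312.1, 191.1]), [308, 185, 8, 15, 60]), (array([258.1, 231.4]), [248, 225, 22, 13, 111])] (np.float64(348.10827787455696), np.float64(182.13577592126865))
```

Both views agree: the bar is seated at the collar height and level, and the gripper is clear. Handing in.

```bash
python3 -c "
from station import env
print(env.job_done())"
```

```text
the job is handed in; nothing more can be done
None
```

The blue bar is on the black stand's rod, resting level on the brass collar, with the gripper open and clear and the red bar not touched; I handed the job in at about 13 s and no verdict came back.

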